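Recalibrate the lab balance with an empty pan

TASK

The balance has to be recalibrated with nothing on its pan: lift the steel canister off the pan by its arched handle and set it down (do not drop or tip it) upright, wholly on the round cork mat, and let go of it. Then take the stylus out of its stand, reach its thin tip down through the round hole in the balance's control deck and press the recessed button fully down; finish while still gripping the stylus and holding the button down. Leave the brown bottle, the beaker and the tip box where they are.

Things in the scene. Friction and masses are not known exactly. Their poses are not given: they have to be found in the camera images.
- balance: White top-loading laboratory balance, fixed to the bench, 280 (x) x 200 (y) x 75 mm high. Origin: centre of its underside, z up; its control deck with display is the +x end (own x from 45 to 140 mm, deck top at 55 mm height), its pan is on the -x part (housing top 65 mm). Own yaw varies within 0.25 rad.
- pan (a point): Centre of the top face of the round steel weighing pan, 136 mm in diameter, 75 mm above the bench, where the canister stands at the start (within 12 mm of the centre).
- aperture (a point): Centre of the round hole, 16 mm in diameter, at the level of the deck's top face (55 mm above the bench); axes as the balance's. The hole is vertical and goes through the 25 mm thick deck. In the corner of the deck at own (104.5, -55) mm of the balance. The dark button sits at its bottom: the button's top face is 20 mm below this point when up.
- cal_button (a joint): Recessed button under the hole, 13 mm in diameter: 0 up, 0.006 m fully down, moves straight down; a spring brings it back. It starts to move at 1.4 N and is fully down at 5.6 N, against a rigid stop.
- canister: Lidded stainless steel canister, about 0.3 to 0.55 kg, 84 mm in diameter over the lid, 80 mm in foot diameter, lid top at 78 mm, 132 mm high over its arched handle. Origin: centre of its underside, z up. The handle's bar runs along own x.
- canister_handle (a point): Centre of the handle's black cross bar, 126 mm above the canister's underside: bar 76 mm long along the canister's own x, 14 mm wide (own y), 12 mm high; under it 42 mm of free height to the lid and 60 mm between the two uprights. Grip it from above, closing along the canister's own y.
- mat: Round cork mat, 150 mm in diameter, 4 mm thick, fixed on the bench to the left or right of the balance. Origin: centre of its underside.
- stand: Grey stylus stand fixed on the bench at the other side of the balance: a 100 x 100 x 10 mm foot and a 75 x 75 mm block up to 70 mm height. Vertical hole of 10 mm in its centre. Origin: centre of its underside.
- stylus: Stylus, 50 g, standing upright in the stand, tip down: steel shaft 7 mm in diameter, 58 mm long, then a round white handle 16 mm in diameter, 75 mm long (133 mm in all). Origin: the tip of the shaft, own z from the tip towards the handle. At the start the tip is 12 mm above the bench and the handle's lower shoulder rests on the block at 70 mm, so the handle reaches up to 145 mm; it must be lifted 60 mm to come free.
- stylus_grip (a point): Point on the stylus axis, 98 mm from its tip, 2.5 mm above the middle of the handle: a good place to grip, any direction round the axis.
- bottle: Bystander: closed brown bottle, 58 mm in diameter, 125 mm high, loose. Origin: centre of its underside.
- beaker: Bystander: open glass beaker, 66 mm in diameter, 85 mm high, loose. Origin: centre of its underside.
- tipbox: Bystander: pipette tip box, 85 (x) x 120 (y) x 51 mm high, loose. Origin: centre of its underside.
Not all that is in view belongs to the job. What is shaped like the canister but green or yellow is not meant.

How it is judged:
By the outcome, as a careful person would: the job done as asked, in the order asked, and still so for the second after the job is handed in, while the arm keeps its last pose, push and grip.
It also fails if it takes over 69 s, if anything falls off the work surface, if the arm or the gripper's body presses on something with over 40 N, if the wrist force passes 120 N, or if a joint passes its speed limit or range.

ROBOT

A 6-joint arm with a two-finger parallel gripper is mounted at the origin on the work surface. World frame = base frame: x ahead of the robot, y to its left, z up, the work surface at z = 0. Lengths are in m, angles in rad, forces in N, time in s.
With the tool pointing down it reaches from about 0.4 to 0.825 m from the base axis. Payload 7 kg.
Tool frame: the origin (TCP) lies on the front face of the gripper's body, between the roots of the fingers; the fingertips stand 66 mm ahead of it and the grasp point (between the pads) lies 47 mm ahead of it; z points along the fingers, y is the direction in which the jaws open and shut (so a half turn about z gives the same grasp; the last joint's range is limited). The gripper opens to 88 mm and grips with 3 to 60 N. Pads are 19 mm wide; open, the fingers measure 130 mm over their backs; the gripper's body (78 mm by 193 mm) begins 47 mm behind the grasp point.
Start: joints at [1.538, 0.359, 0.012, 0, -1.224, -0.288], TCP at [0.213, 0.641, 0.292] pointing down, gripper open.
Joint ranges: [-3.07, 3.07], [-1.43, 2.12], [-1.02, 1.25], [-3.03, 1.67], [-3.05, -0], [-3.03, 3.03]. Speed limits (rad/s): [2.39, 2.39, 3.01, 3.14, 3.14, 3.14].

INTERFACE

Orientations are given as a rotation vector (axis times angle).
In Python, from plant import sensors, camera, ctrl gives the robot as it stands. The module is installed in compiled form; this text tells all that it offers.
- The arm moves only by the tool arm_command, never from a script. Its argument "increments" is a list of rows, each an object of numbers: "claw": the opening, from -1 (shut) to 1 (fully open); "dx", "dy", "dz": the shift along the world's x, y, z in mm; "roll": the turn about the world's z in rad. In form: [{"claw": .., "dx": .., "dy": .., "dz": .., "roll": ..}, ...]. A call has 1 to 10 rows; each row is the pose to reach, as a shift and turn from the pose measured when the call began; what a row does not reach only later rows make up. A row lasts 1/10 s, in which the tool goes at most 50 mm and 8.59 degrees, less where a joint would pass 70% of its speed; a pose out of reach is approached as far as the arm can. A call with a gripper value outside its range is refused whole. The fingers move at their own pace and stop on an object; the grip force is fixed at half the most. Time passes only in rows, so rows that repeat a pose let the fingers close. It gives the time, the measured TCP pose, the force and the opening at its end, in the units of the state.
- sensors.observe(): the state, without advancing time (a new reading comes with each control period).
- camera(name): name is "side" or "top" or "wrist"; returns a dict with "pixels" (480x640x3 uint8, red, green, blue), "vfov" (degrees; the focal length in pixels is half the picture's height over the tangent of half this angle, whatever the lens; pixels are square), "cx", "cy" (the principal point, pixels), "extrinsics" (4x4, takes a point from camera to world coordinates). Camera axes: x right, y up, looking along -z (the intrinsics and any distortion apply to the point x, -y, -z); pixel columns grow to the right and rows downward; lengths in m; the calibration is good to about 2 mm. A picture is of the moment at which its call begins. There is no depth.
- ctrl.sign_off(): hands the job in, once; it reports no verdict.
The state is a dict: "time_s": time; "joints": joint angles; "qd": joint speeds; "tau": joint torques, N m; "tool_pos": TCP position; "tcp_rot": TCP orientation; "wrist_force": force on the tool from outside, world axes, zero at the start; "torque": the same for the moment, N m; "gripper_width": opening from 0.0 (shut) to 1.0 (fully open).
Only numpy, scipy, OpenCV 4.12 (cv2) and the standard library are available. Lean on these libraries where they do the work, as an engineer would, in place of code of your own. Each camera call takes 0.05 s, during which the arm holds its last target.

## Working session

There is one attempt and no reset: what is moved stays moved. The work goes in short steps, Python scripts to look and compute and a tool call to move; the robot and the scene stay as the last step left them, time stands still between calls to the robot, and variables do not carry over. Pictures are saved under pics/ and viewed, and the job is handed in when it is done.

Besides the shell and the picture viewer there is one more tool, called after "Request:" as name([rows], argument=value, ...), one row to a line, values as JSON. arm_command: Moves the arm, as the interface text tells. Its arguments: {"type":"object","properties":{"increments":{"type":"array"}},"required":["increments"]}

```bash
mkdir -p pics; ls; cat > h.py <<'E'
import numpy as np, cv2
from plant import sensors, camera, ctrl
def snap(n, tag):
    c=camera(n); cv2.imwrite(f'pics/{tag}.png', c['pixels'][:,:,::-1]); np.save(f'pics/{tag}.npy',c,allow_pickle=True); return c
E
python3 - <<'E'
from h import *
print(sensors.observe())
for n in ['side','top','wrist']:
    c=snap(n,n+'0'); print(n,{k:v for k,v in c.items() if k!='pixels'})
E
```

```text
pics
{'time_s': 0.0, 'joints': array([ 1.53806786e+00,  3.59392958e-01,  1.10911989e-02, -3.62715848e-04,
       -1.22407859e+00, -2.88080976e-01]), 'qd': array([-0.00148098,  0.00175433, -0.00158835, -0.00253799, -0.00108694,
        0.00014547]), 'tau': array([-1.12643229e-03, -5.82722211e+01,  2.93062431e+01,  6.99694186e+00,
        7.00664241e-03, -1.47305182e-04]), 'tool_pos': array([0.21275673, 0.64021112, 0.29123047]), 'tcp_rot': array([ 3.09963835e+00, -5.01701666e-01, -2.14406883e-04]), 'wrist_force': array([-0.03433001, -0.56056587, -0.37043667]), 'torque': array([ 0.07547517,  0.05552956, -0.0143092 ]), 'gripper_width': 1.0003437328763212}
side {'vfov': 56.025764577706404, 'cx': 317.52706823491985, 'cy': 241.41621664511544, 'extrinsics': array([[-0.65263922,  0.5863769 , -0.47981682,  0.08104969],
       [-0.75752381, -0.49260569,  0.42836586,  0.45445243],
       [ 0.01482335,  0.64304103,  0.76568826,  0.90880134],
       [ 0.        ,  0.        ,  0.        ,  1.        ]])}
top {'vfov': 52.86650949351518, 'cx': 328.83568596015976, 'cy': 243.85059974821914, 'extrinsics': array([[-6.84305946e-02,  9.72839269e-01, -2.21135728e-01,
         3.28783657e-01],
       [-9.97655879e-01, -6.67298391e-02,  1.51616259e-02,
         4.51283501e-02],
       [-6.52648962e-06,  2.21654878e-01,  9.75125179e-01,
         1.14085322e+00],
       [ 0.00000000e+00,  0.00000000e+00,  0.00000000e+00,
         1.00000000e+00]])}
wrist {'vfov': 69.52372181998805, 'cx': 321.0872511700635, 'cy': 242.88200997049123, 'extrinsics': array([[-3.14918790e-01,  9.18376916e-01,  2.39603830e-01,
         2.76862418e-01],
       [-9.49118505e-01, -3.04843311e-01, -7.90229069e-02,
         6.19810141e-01],
       [ 4.68811286e-04, -2.52298227e-01,  9.67649412e-01,
         3.84295385e-01],
       [ 0.00000000e+00,  0.00000000e+00,  0.00000000e+00,
         1.00000000e+00]])}
```

View pics/top0.png

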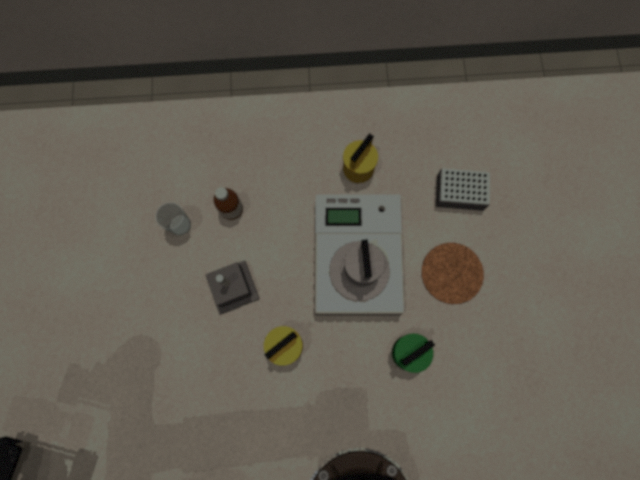

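View pics/side0.png

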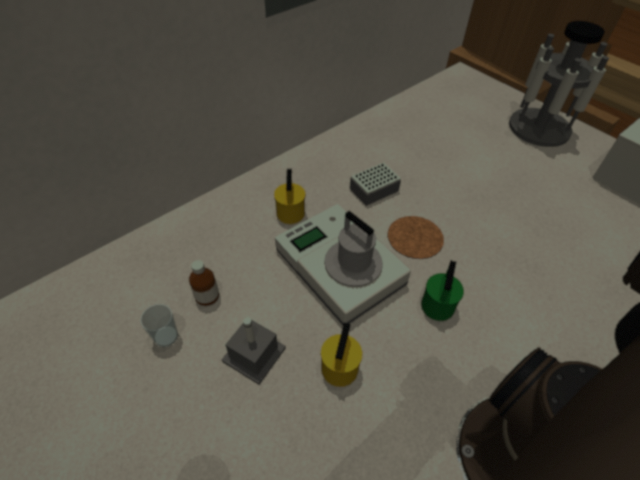

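View pics/wrist0.png

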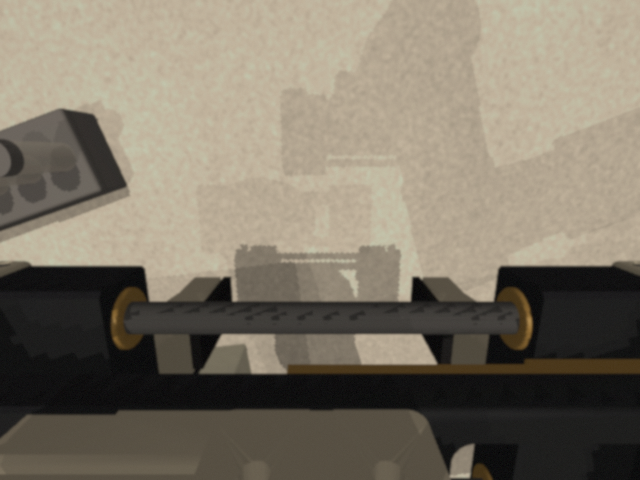

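Top view: the steel canister stands on the pan at about (366,266). The lookalikes are yellow (360,160), yellow (283,346) and green (413,352), all off the balance. The mat is at (453,273), the stand and stylus at about (232,287), and the hole at (381,209). I'll confirm with enlarged crops.

```bash
cat >> h.py <<'E'
def load(tag): return np.load(f'pics/{tag}.npy',allow_pickle=True).item()
def proj(c,P):
    E=np.array(c['extrinsics']); f=240/np.tan(np.radians(c['vfov'])/2)
    p=(np.atleast_2d(P)-E[:3,3])@E[:3,:3]
    return np.c_[c['cx']+f*p[:,0]/-p[:,2], c['cy']+f*(-p[:,1])/-p[:,2]]
def ray(c,u,v):
    E=np.array(c['extrinsics']); f=240/np.tan(np.radians(c['vfov'])/2)
    d=E[:3,:3]@np.array([(u-c['cx'])/f,-(v-c['cy'])/f,-1.]); return E[:3,3],d/np.linalg.norm(d)
def onz(c,u,v,z):
    o,d=ray(c,u,v); return o+d*(z-o[2])/d[2]
def tri(*cs):
    A=0;b=0
    for c,u,v in cs:
        o,d=ray(c,u,v); M=np.eye(3)-np.outer(d,d); A=A+M; b=b+M@o
    return np.linalg.solve(A,b)
def crop(c,x0,y0,x1,y1,k,name):
    im=cv2.resize(c['pixels'][y0:y1,x0:x1,::-1],None,fx=k,fy=k,interpolation=cv2.INTER_CUBIC)
    im=cv2.convertScaleAbs(im,alpha=1.5); cv2.imwrite(f'pics/{name}.png',im)
E
python3 - <<'E'
from h import *
c=load('top0'); crop(c,200,180,500,320,2.6,'ctop'); crop(c,310,185,410,285,6,'ctop2')
s=load('side0'); crop(s,270,170,450,320,4,'cside')
crop(s,180,290,300,390,6,'cside2')
E
```

```text
(no output)
```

View pics/ctop2.png

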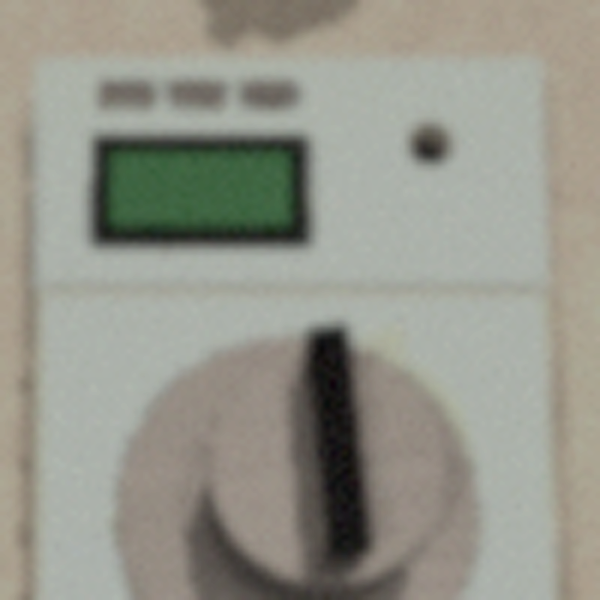

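View pics/ctop.png

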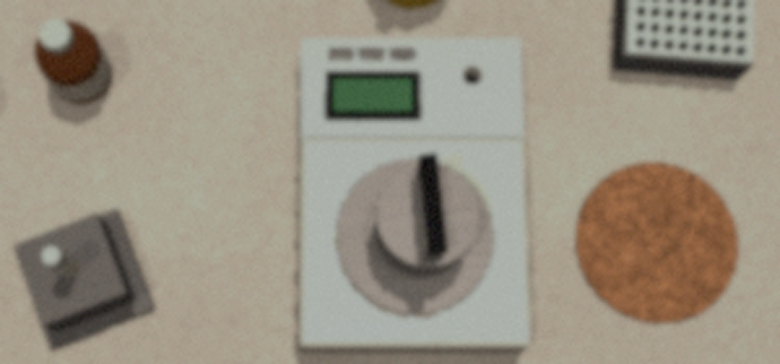

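View pics/cside.png

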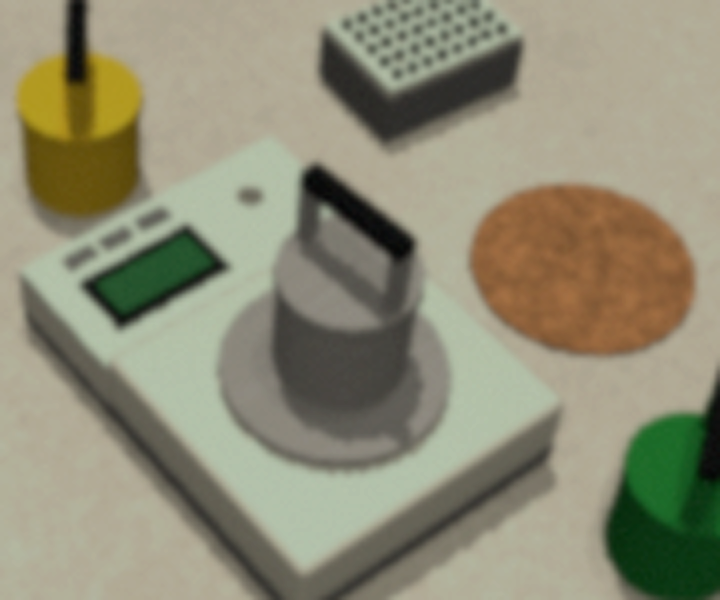

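View pics/cside2.png

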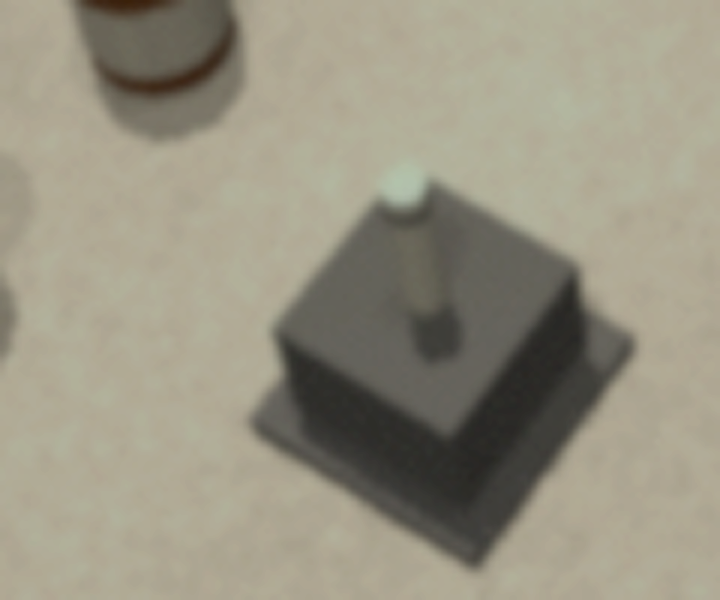

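The crops confirm it: the steel-grey canister with the black bar stands on the balance pan, bar from (364,241) to (368,277) in the top view. The yellow and green ones stand on the bench. Next I measure.

```bash
cat > meas.py <<'E'
from h import *
np.set_printoptions(precision=4,suppress=True)
t=load('top0'); s=load('side0')
def comp(mask,seed,r=None):
    n,l,st,ce=cv2.connectedComponentsWithStats(mask.astype(np.uint8),connectivity=8)
    d=[np.min(np.hypot(*(np.argwhere(l==i)[:,::-1]-seed).T)) if i else 1e9 for i in range(n)]
    i=int(np.argmin(d)); return (l==i),ce[i],st[i]
def info(m):
    p=np.argwhere(m)[:,::-1].astype(float); c=p.mean(0); w,v=np.linalg.eigh(np.cov((p-c).T)); return c,v[:,1],w
for nm,c,seed in [('top',t,(366,258)),('side',s,(359,222))]:
    g=c['pixels'].astype(int).max(2)
    m,ce,st=comp(g<45,seed); print(nm,'bar',info(m),st)
for nm,c,seed in [('top',t,(453,273)),('side',s,(416,237))]:
    p=c['pixels'].astype(int); m,ce,st=comp((p[...,0]-p[...,2])>45,seed)
    cn=max(cv2.findContours(m.astype(np.uint8),0,1)[0],key=len); print(nm,'mat',ce,st,cv2.fitEllipse(cn), onz(c,*ce,.004))
for nm,c,(x,y) in [('top',t,(381,209)),('side',s,(332,219))]:
    g=c['pixels'][y-6:y+7,x-8:x+9].astype(float).mean(2); w=np.clip(np.median(g)-15-g,0,None)
    yy,xx=np.mgrid[y-6:y+7,x-8:x+9]; print(nm,'hole',(w*xx).sum()/w.sum(),(w*yy).sum()/w.sum(), onz(c,(w*xx).sum()/w.sum(),(w*yy).sum()/w.sum(),.055))
for nm,c,(x,y) in [('top',t,(220,278)),('side',s,(247,321))]:
    g=c['pixels'][y-6:y+7,x-7:x+8].astype(float).mean(2); w=np.clip(g-(110 if nm=='top' else 110),0,None)
    yy,xx=np.mgrid[y-6:y+7,x-7:x+8]; u=(w*xx).sum()/w.sum(),(w*yy).sum()/w.sum(); print(nm,'stylus top',u,(w>0).sum(),g.max(), onz(c,*u,.145))
# display
for nm,c,seed in [('top',t,(344,216)),('side',s,(309,238))]:
    p=c['pixels'].astype(int); m,ce,st=comp((p[...,1]-p[...,0])>20,seed); print(nm,'disp',ce,st,onz(c,*ce,.055))
E
python3 meas.py
```

```text
top bar (array([365.6   , 259.5185]), array([0.0873, 0.9962]), array([  4.1494, 120.4759])) [361 240  10  40 270]
side bar (array([358.9355, 223.1843]), array([-0.7881, -0.6156]), array([ 4.067 , 92.9688])) [346 212  27  25 217]
top mat [452.2219 272.901 ] [ 422  243   61   60 2767] ((452.30078125, 272.8963928222656), (56.91291809082031, 60.52610397338867), 129.77294921875) [ 0.4957 -0.2609  0.004 ]
side mat [415.3657 236.7987] [ 389  217   54   41 1739] ((415.3785400390625, 236.8035430908203), (39.08966827392578, 54.448883056640625), 103.62486267089844) [ 0.4931 -0.261   0.004 ]
top hole 381.1078455185814 208.8000971581248 [ 0.6507 -0.0998  0.055 ]
side hole 332.0936497754971 218.566388710712 [ 0.6503 -0.1023  0.055 ]
top stylus top (np.float64(218.9918032786885), np.float64(277.87704918032784)) 13 115.66666666666667 [0.4978 0.2628 0.145 ]
side stylus top (np.float64(246.68147120055517), np.float64(318.40804996530187)) 98 120.66666666666667 [0.5007 0.2584 0.145 ]
top disp [342.9377 216.0312] [328 211  30  12 321] [ 0.6393 -0.0092  0.055 ]
side disp [308.1206 237.9533] [295 229  28  19 257] [ 0.6397 -0.0126  0.055 ]
```

```bash
cat > m2.py <<'E'
from h import *
np.set_printoptions(precision=4,suppress=True)
t=load('top0'); s=load('side0')
B=tri((t,365.6,259.52),(s,358.94,223.18)); print('bar',B,'z expected',.075+.126)
z=.206
a=[onz(t,365.6+k*.0873,259.52+k*.9962,z) for k in(-18,18)]; b=[onz(s,358.94+k*-.7881,223.18+k*-.6156,z) for k in (-16,16)]
for q in(a,b): d=q[1]-q[0]; print(q,np.linalg.norm(d),np.degrees(np.arctan2(d[1],d[0])))
print('sty',tri((t,219.5,278.2),(s,246.9,319)))
print('hole',tri((t,381.1,208.8),(s,332.1,218.57)),'mat',tri((t,452.22,272.9),(s,415.37,236.8)))
from scipy.spatial.transform import Rotation as R
o=sensors.observe(); print(R.from_rotvec(o['tcp_rot']).as_matrix())
E
python3 m2.py
```

```text
bar [ 0.5045 -0.0398  0.2041] z expected 0.201
[array([ 0.5406, -0.0395,  0.206 ]), array([ 0.4685, -0.0396,  0.206 ])] 0.07214591148455984 -179.96506416607724
[array([ 0.4666, -0.0393,  0.206 ]), array([ 0.5414, -0.0376,  0.206 ])] 0.07472939434156164 1.2596527924320136
sty [0.496  0.2604 0.1511]
hole [ 0.6491 -0.0999  0.0581] mat [ 0.495  -0.2621  0.0019]
[[ 0.9489 -0.3154 -0.0002]
 [-0.3154 -0.9489 -0.0012]
 [ 0.0002  0.0012 -1.    ]]
```

Request:
arm_command([
  {"claw": 1, "dx": 15, "dy": -34, "dz": 10, "roll": 0.03},
  {"claw": 1, "dx": 30, "dy": -70, "dz": 20, "roll": 0.07},
  {"claw": 1, "dx": 47, "dy": -110, "dz": 30, "roll": 0.1},
  {"claw": 1, "dx": 64, "dy": -150, "dz": 30, "roll": 0.14},
  {"claw": 1, "dx": 81, "dy": -190, "dz": 30, "roll": 0.17},
  {"claw": 1, "dx": 98, "dy": -230, "dz": 30, "roll": 0.2},
  {"claw": 1, "dx": 116, "dy": -270, "dz": 30, "roll": 0.24},
  {"claw": 1, "dx": 133, "dy": -310, "dz": 30, "roll": 0.27},
  {"claw": 1, "dx": 150, "dy": -350, "dz": 30, "roll": 0.3},
  {"claw": 1, "dx": 158, "dy": -370, "dz": 30, "roll": 0.33},
])

```text
time_s: 1.15
tool_pos: [0.3711, 0.2675, 0.3215]
tcp_rot: [3.14, 0.014, 0.0]
wrist_force: [0.4, 0.3, 0.0]
gripper_width: 0.998
```

Request:
arm_command([
  {"claw": 1, "dx": 15, "dy": -35, "dz": 0, "roll": 0},
  {"claw": 1, "dx": 30, "dy": -70, "dz": 0, "roll": 0},
  {"claw": 1, "dx": 45, "dy": -105, "dz": 0, "roll": 0},
  {"claw": 1, "dx": 60, "dy": -140, "dz": 0, "roll": 0},
  {"claw": 1, "dx": 76, "dy": -175, "dz": 0, "roll": 0},
  {"claw": 1, "dx": 91, "dy": -210, "dz": 0, "roll": 0},
  {"claw": 1, "dx": 106, "dy": -245, "dz": 0, "roll": 0},
  {"claw": 1, "dx": 121, "dy": -280, "dz": 0, "roll": 0},
  {"claw": 1, "dx": 133, "dy": -306, "dz": 0, "roll": 0},
  {"claw": 1, "dx": 133, "dy": -306, "dz": 0, "roll": 0},
])

```text
time_s: 2.15
tool_pos: [0.5048, -0.0411, 0.3209]
tcp_rot: [3.14, 0.009, -0.002]
wrist_force: [-0.6, 0.4, 0.4]
gripper_width: 0.999
```

```bash
python3 - <<'E'
from h import *
snap('wrist','w1'); print(sensors.observe())
E
```

```text
{'time_s': 2.2, 'joints': array([ 3.10498440e-01,  5.91193367e-02, -3.07484397e-01,  1.14886354e-03,
       -1.20569031e+00,  1.26583084e+00]), 'qd': array([ 0.03947788, -0.01660159, -0.01454628, -0.0065376 , -0.00130989,
       -0.0228467 ]), 'tau': array([ -1.06219791, -33.50369096,  29.61366534,   7.05325663,
         0.11159382,   0.34055916]), 'tool_pos': array([ 0.50427737, -0.03997311,  0.32093823]), 'tcp_rot': array([ 3.14010222e+00,  9.33233533e-03, -1.73083436e-03]), 'wrist_force': array([ 0.00294672,  0.25919975, -0.68313367]), 'torque': array([ 0.03871528,  0.00850481, -0.01210606]), 'gripper_width': 0.9983329779286979}
```

View pics/w1.png

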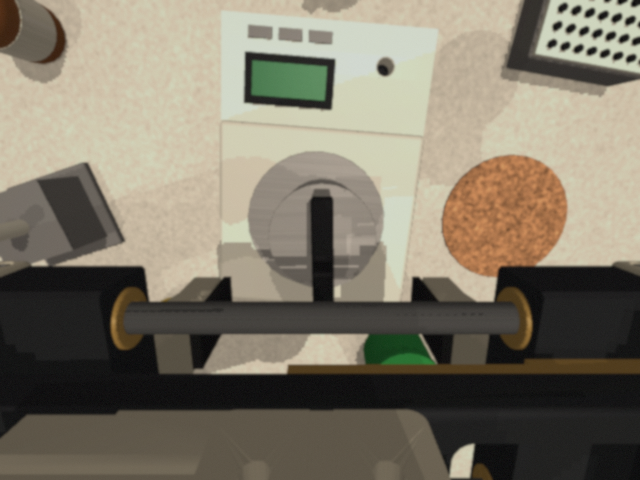

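Wrist view: the bar is at column about 321, rows 190–300, centred between the fingers. The hole is at (386,67) and the mat at about (504,215).

```bash
cat > m3.py <<'E'
from h import *
np.set_printoptions(precision=4,suppress=True)
c=load('w1'); g=c['pixels'].astype(int)
print('bar top pts',[onz(c,float(np.mean(np.where(g[r,300:345].max(1)<50)[0])+300),r,.207) for r in (200,225,250,275,290)])
x,y=386,67; q=g[y-14:y+15,x-14:x+15].mean(2); m=q<np.median(q)-40
yy,xx=np.mgrid[y-14:y+15,x-14:x+15]; u=xx[m].mean(),yy[m].mean(); print(u,m.sum(),onz(c,*u,.055))
p=g; m=((p[...,0]-p[...,2])>60)&(np.arange(640)>430)[None]&(np.arange(480)<300)[:,None]; a=np.argwhere(m).mean(0); print(a,onz(c,a[1],a[0],.004))
E
python3 m3.py
```

```text
bar top pts [array([ 0.5448, -0.0401,  0.207 ]), array([ 0.5296, -0.0405,  0.207 ]), array([ 0.5137, -0.0406,  0.207 ]), array([ 0.4973, -0.0413,  0.207 ]), array([ 0.4871, -0.0417,  0.207 ])]
(np.float64(385.0111111111111), np.float64(66.6)) 270 [ 0.6514 -0.1001  0.055 ]
[214.5605 504.4105] [ 0.5016 -0.2605  0.004 ]
```

Request:
arm_command([
  {"claw": 1, "dx": 1, "dy": -1, "dz": -12, "roll": 0.01},
  {"claw": 1, "dx": 1, "dy": -1, "dz": -24, "roll": 0.015},
  {"claw": 1, "dx": 1, "dy": -1, "dz": -36, "roll": 0.015},
  {"claw": 1, "dx": 1, "dy": -1, "dz": -48, "roll": 0.015},
  {"claw": 1, "dx": 1, "dy": -1, "dz": -60, "roll": 0.015},
  {"claw": 1, "dx": 1, "dy": -1, "dz": -68, "roll": 0.015},
  {"claw": 1, "dx": 1, "dy": -1, "dz": -73, "roll": 0.015},
  {"claw": 1, "dx": 1, "dy": -1, "dz": -73, "roll": 0.015},
])

```text
time_s: 3.0
tool_pos: [0.505, -0.041, 0.2472]
tcp_rot: [3.14, 0.033, -0.004]
wrist_force: [-0.2, 0.3, 0.1]
gripper_width: 0.997
```

Request:
arm_command([
  {"claw": -1, "dx": 0, "dy": 0, "dz": 0, "roll": 0},
  {"claw": -1, "dx": 0, "dy": 0, "dz": 0, "roll": 0},
  {"claw": -1, "dx": 0, "dy": 0, "dz": 0, "roll": 0},
  {"claw": -1, "dx": 0, "dy": 0, "dz": 0, "roll": 0},
  {"claw": -1, "dx": 0, "dy": 0, "dz": 0, "roll": 0},
  {"claw": -1, "dx": 0, "dy": 0, "dz": 0, "roll": 0},
  {"claw": -1, "dx": 0, "dy": 0, "dz": 0, "roll": 0},
  {"claw": -1, "dx": 0, "dy": 0, "dz": 0, "roll": 0},
  {"claw": -1, "dx": 0, "dy": 0, "dz": 0, "roll": 0},
  {"claw": -1, "dx": 0, "dy": 0, "dz": 0, "roll": 0},
])

```text
time_s: 4.0
tool_pos: [0.5051, -0.041, 0.2473]
tcp_rot: [3.139, 0.033, -0.004]
wrist_force: [0.7, -0.8, -0.6]
gripper_width: 0.156
```

Request:
arm_command([
  {"claw": -1, "dx": 0, "dy": 0, "dz": 3, "roll": 0},
  {"claw": -1, "dx": 0, "dy": 0, "dz": 8, "roll": 0},
  {"claw": -1, "dx": 0, "dy": 0, "dz": 14, "roll": 0},
  {"claw": -1, "dx": 0, "dy": 0, "dz": 22, "roll": 0},
  {"claw": -1, "dx": 0, "dy": 0, "dz": 30, "roll": 0},
  {"claw": -1, "dx": 0, "dy": 0, "dz": 36, "roll": 0},
  {"claw": -1, "dx": 0, "dy": 0, "dz": 40, "roll": 0},
  {"claw": -1, "dx": 0, "dy": 0, "dz": 40, "roll": 0},
])

```text
time_s: 4.8
tool_pos: [0.5053, -0.041, 0.288]
tcp_rot: [3.14, 0.033, -0.002]
wrist_force: [0.7, 0.4, -4.8]
gripper_width: 0.155
```

Request:
arm_command([
  {"claw": -1, "dx": 0, "dy": -8, "dz": 0, "roll": 0},
  {"claw": -1, "dx": 0, "dy": -24, "dz": 0, "roll": 0},
  {"claw": -1, "dx": -1, "dy": -48, "dz": 0, "roll": 0},
  {"claw": -1, "dx": -2, "dy": -76, "dz": 0, "roll": 0},
  {"claw": -1, "dx": -3, "dy": -104, "dz": 0, "roll": 0},
  {"claw": -1, "dx": -4, "dy": -132, "dz": 0, "roll": 0},
  {"claw": -1, "dx": -5, "dy": -160, "dz": 0, "roll": 0},
  {"claw": -1, "dx": -6, "dy": -188, "dz": 0, "roll": 0},
  {"claw": -1, "dx": -8, "dy": -208, "dz": 0, "roll": 0},
  {"claw": -1, "dx": -8, "dy": -220, "dz": 0, "roll": 0},
])

```text
time_s: 5.8
tool_pos: [0.4966, -0.2628, 0.2873]
tcp_rot: [3.14, 0.031, -0.004]
wrist_force: [0.3, -0.9, -4.8]
gripper_width: 0.158
```

```bash
python3 - <<'E'
from h import *
o=sensors.observe(); print(o['tool_pos'],o['wrist_force'],o['gripper_width'])
crop(snap('side','s1'),240,140,560,340,2.4,'s1c')
E
```

```text
[ 0.49660165 -0.26276313  0.28734933] [ 0.27651384 -0.85480567 -4.81202139] 0.15753945255472368
```

View pics/s1c.png

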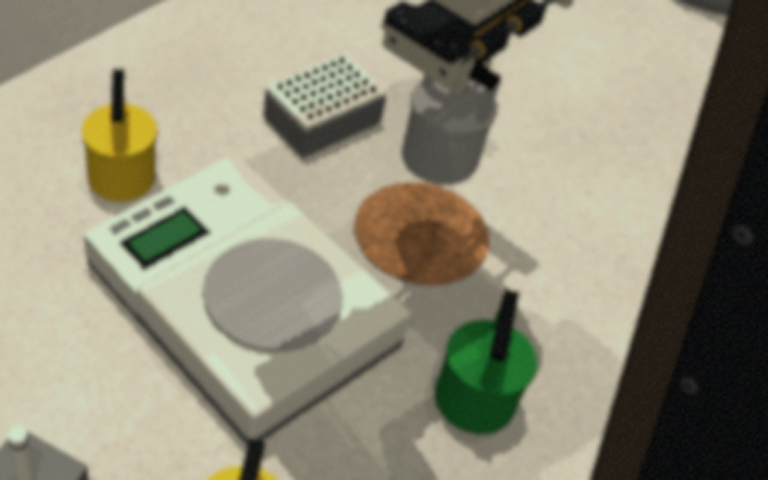

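The canister hangs upright in the gripper at about (450,130) of the crop, and the pan is empty. Now I lower it.

Request:
arm_command([
  {"claw": -1, "dx": 0, "dy": 2, "dz": -10, "roll": 0},
  {"claw": -1, "dx": 0, "dy": 2, "dz": -25, "roll": 0},
  {"claw": -1, "dx": 0, "dy": 2, "dz": -42, "roll": 0},
  {"claw": -1, "dx": 0, "dy": 2, "dz": -59, "roll": 0},
  {"claw": -1, "dx": 0, "dy": 2, "dz": -76, "roll": 0},
  {"claw": -1, "dx": 0, "dy": 2, "dz": -90, "roll": 0},
  {"claw": -1, "dx": 0, "dy": 2, "dz": -99, "roll": 0},
  {"claw": -1, "dx": 0, "dy": 2, "dz": -105, "roll": 0},
  {"claw": -1, "dx": 0, "dy": 2, "dz": -108, "roll": 0},
  {"claw": -1, "dx": 0, "dy": 2, "dz": -108, "roll": 0},
])

```text
time_s: 6.85
tool_pos: [0.4969, -0.2614, 0.1793]
tcp_rot: [3.139, 0.031, -0.004]
wrist_force: [0.5, 0.6, -4.8]
gripper_width: 0.156
```

Request:
arm_command([
  {"claw": -1, "dx": 0, "dy": 0, "dz": -1, "roll": 0},
  {"claw": -1, "dx": 0, "dy": 0, "dz": -2, "roll": 0},
  {"claw": -1, "dx": 0, "dy": 0, "dz": -2, "roll": 0},
])

```text
time_s: 7.15
tool_pos: [0.497, -0.2615, 0.1775]
tcp_rot: [3.139, 0.031, -0.003]
wrist_force: [0.0, -0.3, -4.1]
gripper_width: 0.158
```

Request:
arm_command([
  {"claw": -1, "dx": 0, "dy": 0, "dz": -1, "roll": 0},
  {"claw": -1, "dx": 0, "dy": 0, "dz": -1, "roll": 0},
  {"claw": -1, "dx": 0, "dy": 0, "dz": -1.5, "roll": 0},
  {"claw": -1, "dx": 0, "dy": 0, "dz": -1.5, "roll": 0},
])

```text
time_s: 7.55
tool_pos: [0.4971, -0.2616, 0.1762]
tcp_rot: [3.139, 0.031, -0.003]
wrist_force: [-0.4, -0.3, -3.7]
gripper_width: 0.158
```

Request:
arm_command([
  {"claw": -1, "dx": 0, "dy": 0, "dz": -1, "roll": 0},
  {"claw": -1, "dx": 0, "dy": 0, "dz": -1, "roll": 0},
])

```text
time_s: 7.75
tool_pos: [0.4972, -0.2619, 0.1761]
tcp_rot: [3.138, 0.032, -0.002]
wrist_force: [-1.5, -0.9, 3.7]
gripper_width: 0.152
```

```bash
python3 - <<'E'
from h import *
o=sensors.observe(); print(o['tool_pos'],o['wrist_force'],o['gripper_width'])
E
```

```text
[ 0.49722868 -0.26193954  0.17610157] [-1.4554397 -0.8676229  3.6889838] 0.15238445097575704
```

Contact: force z went from −4.8 to +3.7 N. Release and rise.

Request:
arm_command([
  {"claw": -0.5, "dx": 0, "dy": 0, "dz": 0, "roll": 0},
  {"claw": -0.3, "dx": 0, "dy": 0, "dz": 0, "roll": 0},
  {"claw": 0.2, "dx": 0, "dy": 0, "dz": 0, "roll": 0},
  {"claw": 0.6, "dx": 0, "dy": 0, "dz": 0, "roll": 0},
  {"claw": 0.6, "dx": 0, "dy": 0, "dz": 0, "roll": 0},
  {"claw": 0.6, "dx": 0, "dy": 0, "dz": 0, "roll": 0},
  {"claw": 0.6, "dx": 0, "dy": 0, "dz": 0, "roll": 0},
])

```text
time_s: 8.45
tool_pos: [0.4973, -0.2619, 0.1761]
tcp_rot: [3.138, 0.032, -0.002]
wrist_force: [-0.5, -0.2, 0.3]
gripper_width: 0.732
```

Request:
arm_command([
  {"claw": 0.6, "dx": 0, "dy": 0, "dz": 10, "roll": 0},
  {"claw": 0.6, "dx": 0, "dy": 0, "dz": 25, "roll": 0},
  {"claw": 0.6, "dx": 0, "dy": 0, "dz": 45, "roll": 0},
  {"claw": 0.6, "dx": 0, "dy": 0, "dz": 65, "roll": 0},
  {"claw": 0.6, "dx": 0, "dy": 0, "dz": 85, "roll": 0},
  {"claw": 0.6, "dx": 0, "dy": 0, "dz": 105, "roll": 0},
  {"claw": 0.6, "dx": 0, "dy": 10, "dz": 125, "roll": 0},
  {"claw": 0.6, "dx": 0, "dy": 30, "dz": 140, "roll": 0},
  {"claw": 0.6, "dx": 0, "dy": 60, "dz": 150, "roll": 0},
  {"claw": 0.6, "dx": 0, "dy": 95, "dz": 150, "roll": 0},
])

```text
time_s: 9.45
tool_pos: [0.4977, -0.1667, 0.3285]
tcp_rot: [3.138, 0.03, 0.003]
wrist_force: [0.6, 0.1, 0.2]
gripper_width: 0.805
```

```bash
python3 - <<'E'
from h import *
crop(snap('side','s2'),240,140,560,340,2.4,'s2c')
crop(snap('top','t2'),380,200,520,320,5,'t2c')
E
```

```text
(no output)
```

View pics/s2c.png

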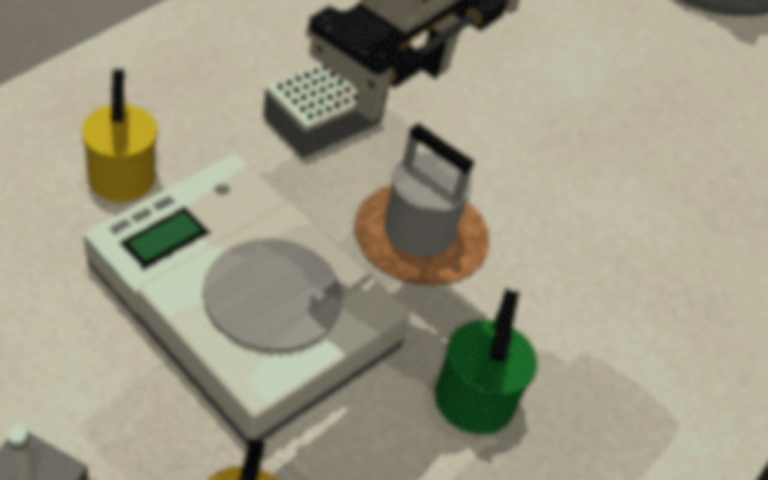

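View pics/t2c.png

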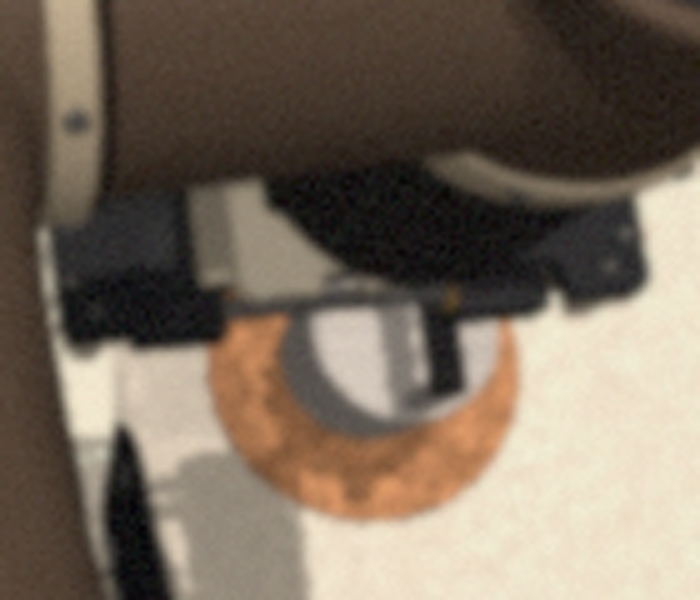

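The canister stands upright, well inside the mat, released. On the way over I take a wrist look at the hole.

Request:
arm_command([
  {"claw": 0.6, "dx": 25, "dy": 20, "dz": -8, "roll": 0},
  {"claw": 0.6, "dx": 50, "dy": 45, "dz": -16, "roll": 0},
  {"claw": 0.6, "dx": 70, "dy": 66, "dz": -28, "roll": 0},
  {"claw": 0.6, "dx": 70, "dy": 66, "dz": -28, "roll": 0},
  {"claw": 0.6, "dx": 70, "dy": 66, "dz": -28, "roll": 0},
])

```text
time_s: 10.05
tool_pos: [0.5673, -0.0983, 0.2995]
tcp_rot: [3.138, 0.037, 0.0]
wrist_force: [0.2, 0.1, 0.3]
gripper_width: 0.799
```

```bash
python3 - <<'E'
from h import *
c=snap('wrist','w2'); o=sensors.observe(); print(o['tool_pos'],o['tcp_rot'],c['extrinsics']); print(proj(c,[0.6505,-.1,.055]))
E
```

```text
[ 0.56714383 -0.09871329  0.29997332] [3.13841352e+00 3.58777129e-02 1.59273662e-03] [[ 0.02407457  0.96745265  0.25190432  0.63482712]
 [-0.99970819  0.02279728  0.00798817 -0.09565812]
 [ 0.00198544 -0.25202312  0.96771918  0.39246925]
 [ 0.          0.          0.          1.        ]]
[[325.42549847 135.58729537]]
```

View pics/w2.png

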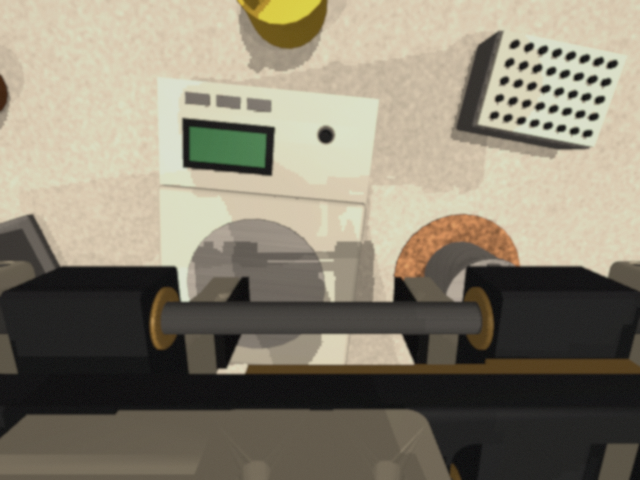

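```bash
cat > m4.py <<'E'
from h import *
np.set_printoptions(precision=4,suppress=True)
c=load('w2'); g=c['pixels'].astype(int)
x,y=326,134; q=g[y-14:y+15,x-14:x+15].mean(2); m=q<np.median(q)-50
cn=max(cv2.findContours(m.astype(np.uint8),0,1)[0],key=len); e=cv2.fitEllipse(cn); u=(e[0][0]+x-14,e[0][1]+y-14)
print(e,u,onz(c,*u,.055)); t=load('top0'); s=load('side0'); w=load('w1')
print(tri((t,381.1,208.8),(s,332.1,218.57),(c,*u),(w,385,66.6)))
E
python3 m4.py
```

```text
((13.572513580322266, 14.571762084960938), (16.997129440307617, 17.420135498046875), 0.1042335033416748) (325.57251358032227, 134.57176208496094) [ 0.6514 -0.1001  0.055 ]
[ 0.6506 -0.1003  0.0562]
```

Request:
arm_command([
  {"claw": 1, "dx": -14, "dy": 35, "dz": 5, "roll": 0},
  {"claw": 1, "dx": -28, "dy": 72, "dz": 10, "roll": 0},
  {"claw": 1, "dx": -42, "dy": 110, "dz": 15, "roll": 0},
  {"claw": 1, "dx": -57, "dy": 150, "dz": 20, "roll": 0},
  {"claw": 1, "dx": -72, "dy": 190, "dz": 20, "roll": 0},
  {"claw": 1, "dx": -87, "dy": 230, "dz": 20, "roll": 0},
  {"claw": 1, "dx": -102, "dy": 270, "dz": 20, "roll": 0},
  {"claw": 1, "dx": -117, "dy": 310, "dz": 20, "roll": 0},
  {"claw": 1, "dx": -130, "dy": 345, "dz": 20, "roll": 0},
  {"claw": 1, "dx": -137, "dy": 359, "dz": 20, "roll": 0},
])

```text
time_s: 11.1
tool_pos: [0.4294, 0.2618, 0.3211]
tcp_rot: [3.14, 0.038, 0.004]
wrist_force: [-0.4, -0.5, -0.2]
gripper_width: 0.998
```

Request:
arm_command([
  {"claw": 1, "dx": 0, "dy": 0, "dz": 0, "roll": 0},
  {"claw": 1, "dx": 0, "dy": 0, "dz": 0, "roll": 0},
])

```text
time_s: 11.3
tool_pos: [0.4294, 0.2612, 0.322]
tcp_rot: [3.141, 0.038, 0.005]
wrist_force: [-0.4, -0.2, -0.3]
gripper_width: 1.001
```

```bash
python3 - <<'E'
from h import *
c=snap('wrist','w3'); o=sensors.observe(); print(o['tool_pos'],o['tcp_rot']); print(proj(c,[[0.4975,.2605,.145],[0.4975,.2605,.07]]))
E
```

```text
[0.42957692 0.2608732  0.32177313] [3.14065593 0.03703587 0.00478987]
[[325.49920538 152.88927472]
 [324.57852828 153.13147802]]
```

View pics/w3.png

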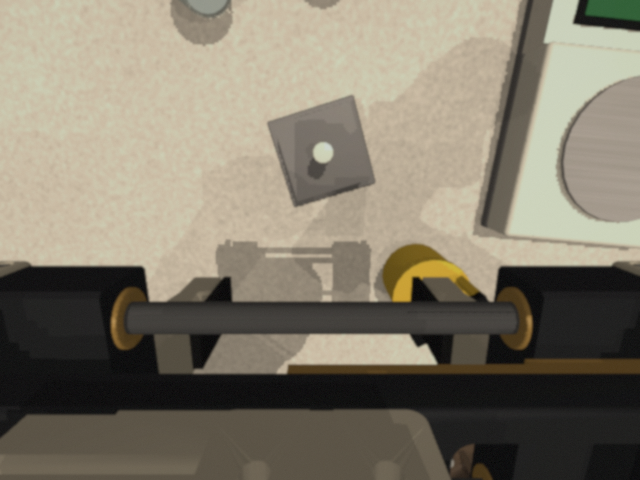

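```bash
python3 - <<'E'
from h import *
c=load('w3'); g=c['pixels'].astype(float).mean(2); x,y=323,152
q=g[y-13:y+14,x-13:x+14]; m=q>170; yy,xx=np.mgrid[y-13:y+14,x-13:x+14]; u=xx[m].mean(),yy[m].mean(); print(u,m.sum(),onz(c,*u,.145))
E
```

```text
(np.float64(322.8322147651007), np.float64(151.90268456375838)) 298 [0.49817081 0.26253449 0.145     ]
```

Request:
arm_command([
  {"claw": 1, "dx": 30, "dy": 1, "dz": -10, "roll": 0},
  {"claw": 1, "dx": 60, "dy": 1, "dz": -20, "roll": 0},
  {"claw": 1, "dx": 69, "dy": 1, "dz": -40, "roll": 0},
  {"claw": 1, "dx": 69, "dy": 1, "dz": -60, "roll": 0},
  {"claw": 1, "dx": 69, "dy": 1, "dz": -80, "roll": 0},
  {"claw": 1, "dx": 69, "dy": 1, "dz": -100, "roll": 0},
  {"claw": 1, "dx": 69, "dy": 1, "dz": -120, "roll": 0},
  {"claw": 1, "dx": 69, "dy": 1, "dz": -140, "roll": 0},
  {"claw": 1, "dx": 69, "dy": 1, "dz": -155, "roll": 0},
  {"claw": 1, "dx": 69, "dy": 1, "dz": -164, "roll": 0},
])

```text
time_s: 12.35
tool_pos: [0.4988, 0.2602, 0.1567]
tcp_rot: [3.14, 0.034, 0.003]
wrist_force: [-0.1, 0.1, 0.4]
gripper_width: 1.002
```

Request:
arm_command([
  {"claw": 1, "dx": 0, "dy": 0, "dz": 0, "roll": 0},
  {"claw": 1, "dx": 0, "dy": 0, "dz": 0, "roll": 0},
])

```text
time_s: 12.55
tool_pos: [0.4992, 0.2596, 0.1572]
tcp_rot: [3.14, 0.033, 0.004]
wrist_force: [-0.5, -0.9, 0.3]
gripper_width: 1.002
```

```bash
python3 - <<'E'
from h import *
o=sensors.observe(); print(o['tool_pos'],o['tcp_rot'],o['wrist_force'])
crop(snap('side','s3'),160,220,360,390,4,'s3c')
E
```

```text
[0.49920934 0.25957784 0.15718204] [3.1396285  0.03266622 0.00353799] [-0.51129095 -0.9213053   0.26261867]
```

View pics/s3c.png

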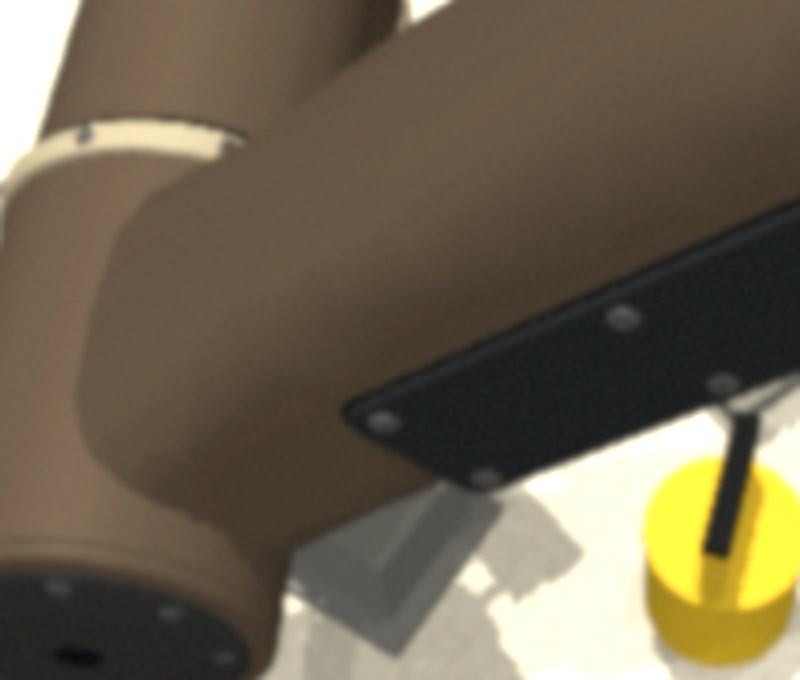

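The arm hides the grasp here. I correct by −1 mm and +2.5 mm, then close.

Request:
arm_command([
  {"claw": 1, "dx": -1, "dy": 2.5, "dz": 0, "roll": 0},
  {"claw": 1, "dx": -1, "dy": 2.5, "dz": 0, "roll": 0},
  {"claw": -1, "dx": -1, "dy": 2.5, "dz": 0, "roll": 0},
  {"claw": -1, "dx": -1, "dy": 2.5, "dz": 0, "roll": 0},
  {"claw": -1, "dx": -1, "dy": 2.5, "dz": 0, "roll": 0},
  {"claw": -1, "dx": -1, "dy": 2.5, "dz": 0, "roll": 0},
  {"claw": -1, "dx": -1, "dy": 2.5, "dz": 0, "roll": 0},
  {"claw": -1, "dx": -1, "dy": 2.5, "dz": 0, "roll": 0},
  {"claw": -1, "dx": -1, "dy": 2.5, "dz": 0, "roll": 0},
  {"claw": -1, "dx": -1, "dy": 2.5, "dz": 0, "roll": 0},
])

```text
time_s: 13.6
tool_pos: [0.4983, 0.2624, 0.1575]
tcp_rot: [3.14, 0.033, 0.005]
wrist_force: [-0.3, 0.5, 0.1]
gripper_width: 0.332
```

Request:
arm_command([
  {"claw": -1, "dx": 0, "dy": 0, "dz": 0, "roll": 0},
  {"claw": -1, "dx": 0, "dy": 0, "dz": 0, "roll": 0},
])

```text
time_s: 13.8
tool_pos: [0.4983, 0.2624, 0.1575]
tcp_rot: [3.14, 0.033, 0.004]
wrist_force: [0.1, -0.9, -1.3]
gripper_width: 0.174
```

Request:
arm_command([
  {"claw": -1, "dx": 0, "dy": 0, "dz": 4, "roll": 0},
  {"claw": -1, "dx": 0, "dy": 0, "dz": 12, "roll": 0},
  {"claw": -1, "dx": 0, "dy": 0, "dz": 24, "roll": 0},
  {"claw": -1, "dx": 0, "dy": 0, "dz": 38, "roll": 0},
  {"claw": -1, "dx": 0, "dy": 0, "dz": 54, "roll": 0},
  {"claw": -1, "dx": 0, "dy": 0, "dz": 70, "roll": 0},
  {"claw": -1, "dx": 0, "dy": 0, "dz": 84, "roll": 0},
  {"claw": -1, "dx": 0, "dy": 0, "dz": 94, "roll": 0},
  {"claw": -1, "dx": 0, "dy": 0, "dz": 100, "roll": 0},
  {"claw": -1, "dx": 0, "dy": 0, "dz": 100, "roll": 0},
])

```text
time_s: 14.8
tool_pos: [0.4985, 0.2626, 0.2586]
tcp_rot: [3.141, 0.033, 0.006]
wrist_force: [0.0, 0.1, -1.1]
gripper_width: 0.179
```

```bash
python3 - <<'E'
from h import *
o=sensors.observe(); print(o['tool_pos'],o['tcp_rot'],o['wrist_force'],o['gripper_width'])
snap('wrist','w4'); crop(snap('side','s4'),140,160,360,340,3.5,'s4c')
E
```

```text
[0.49854647 0.26262705 0.25855149] [3.14130419 0.03328176 0.00632523] [ 0.04427476  0.06031688 -1.07629667] 0.17876966158712898
```

View pics/w4.png

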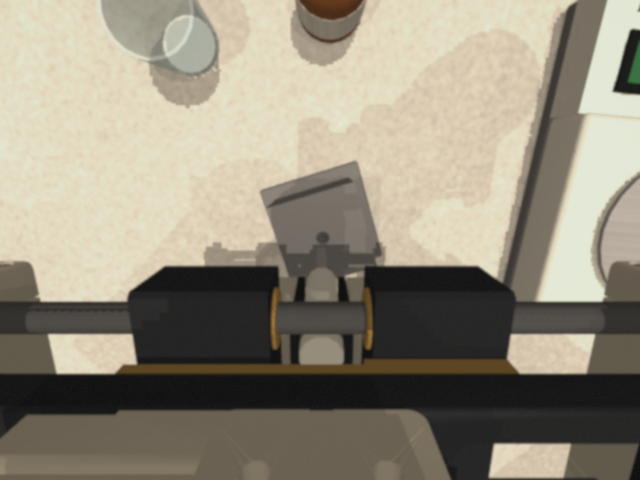

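View pics/s4c.png

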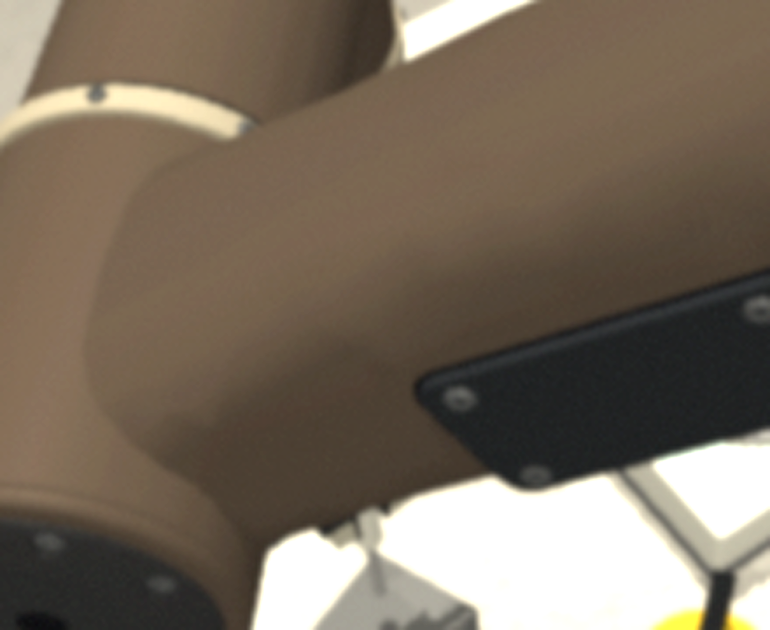

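```bash
python3 - <<'E'
from h import *
from scipy.spatial.transform import Rotation as R
c=load('w4'); o=sensors.observe(); M=R.from_rotvec(o['tcp_rot']).as_matrix(); print(M[:,2])
for L in (47,87,105,145): print(L,proj(c,o['tool_pos']+M[:,2]*L/1000))
crop(c,240,140,400,280,5,'w4c')
E
```

```text
[ 0.00230167 -0.00141875 -0.99999634]
47 [[323.86308436 310.81786557]]
87 [[323.47594063 279.19108184]]
105 [[323.34828245 268.76235127]]
145 [[323.12861081 250.8168012 ]]
```

View pics/w4c.png

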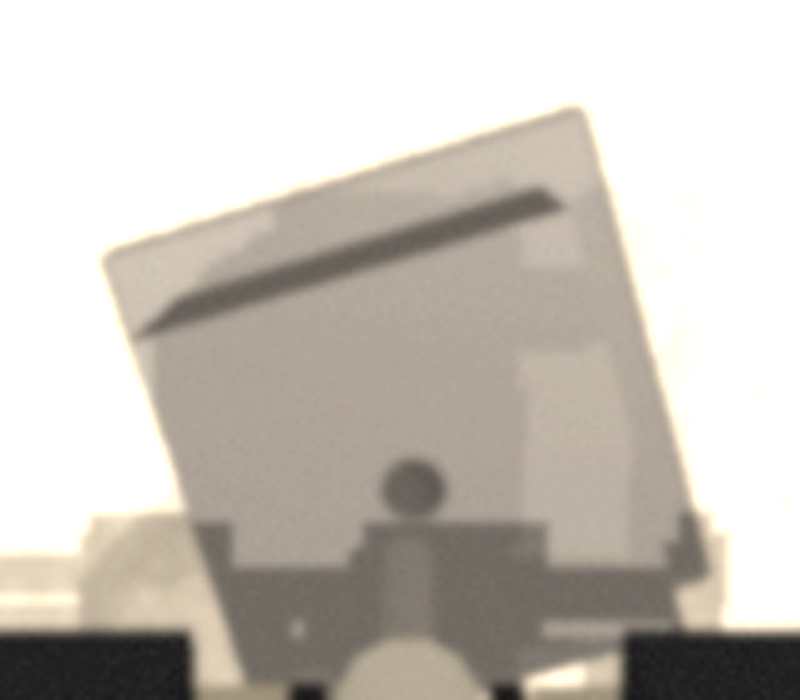

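The stylus hangs straight: its tip is seen at (322,249), predicted at (323,251). Moving over the hole.

Request:
arm_command([
  {"claw": -1, "dx": 5, "dy": -12, "dz": 0, "roll": 0},
  {"claw": -1, "dx": 16, "dy": -38, "dz": 0, "roll": 0},
  {"claw": -1, "dx": 32, "dy": -76, "dz": 0, "roll": 0},
  {"claw": -1, "dx": 49, "dy": -116, "dz": 0, "roll": 0},
  {"claw": -1, "dx": 66, "dy": -156, "dz": 0, "roll": 0},
  {"claw": -1, "dx": 83, "dy": -196, "dz": 0, "roll": 0},
  {"claw": -1, "dx": 100, "dy": -236, "dz": 0, "roll": 0},
  {"claw": -1, "dx": 117, "dy": -276, "dz": 0, "roll": 0},
  {"claw": -1, "dx": 134, "dy": -316, "dz": 0, "roll": 0},
  {"claw": -1, "dx": 146, "dy": -347, "dz": 0, "roll": 0},
])

```text
time_s: 15.9
tool_pos: [0.6443, -0.0878, 0.256]
tcp_rot: [3.14, 0.031, 0.001]
wrist_force: [0.3, 0.6, -0.2]
gripper_width: 0.177
```

Request:
arm_command([
  {"claw": -1, "dx": 4, "dy": -10, "dz": -5, "roll": 0},
  {"claw": -1, "dx": 6, "dy": -15, "dz": -15, "roll": 0},
  {"claw": -1, "dx": 6, "dy": -15, "dz": -25, "roll": 0},
  {"claw": -1, "dx": 6, "dy": -15, "dz": -35, "roll": 0},
  {"claw": -1, "dx": 6, "dy": -15, "dz": -42, "roll": 0},
  {"claw": -1, "dx": 6, "dy": -15, "dz": -42, "roll": 0},
  {"claw": -1, "dx": 6, "dy": -15, "dz": -42, "roll": 0},
])

```text
time_s: 16.6
tool_pos: [0.6504, -0.1021, 0.2142]
tcp_rot: [3.139, 0.033, 0.001]
wrist_force: [0.4, -1.4, 0.5]
gripper_width: 0.174
```

```bash
cat > m5.py <<'E'
import sys
from h import *
from scipy.spatial.transform import Rotation as R
tag=sys.argv[1]
np.set_printoptions(precision=4,suppress=True)
o=sensors.observe(); M=R.from_rotvec(o['tcp_rot']).as_matrix(); print(o['tool_pos'],o['tcp_rot'],o['wrist_force'],o['gripper_width'],o['time_s'])
tip=o['tool_pos']+M[:,2]*.145; print('tip',tip)
for n in('wrist','side','top'):
    c=snap(n,n[0]+tag); p=proj(c,tip)[0]; h=proj(c,[.651,-.1,.055])[0]; print(n,'tip',p,'hole',h)
    x,y=int(h[0]),int(h[1]); W=60 if n=='wrist' else 35
    crop(c,max(x-W,0),max(0,y-W),x+W,y+W,600//(2*W),n[0]+tag+'c')
E
python3 m5.py 5; python3 -c "
import cv2,numpy as np
a=[cv2.resize(cv2.imread(f'pics/{n}5c.png'),(400,400)) for n in 'ws']; cv2.imwrite('pics/j5.png',np.hstack(a))"
```

```text
[ 0.6504 -0.1021  0.2142] [3.1394 0.033  0.0011] [ 0.3774 -1.3969  0.4781] 0.17440125116139424 16.6
tip [ 0.6505 -0.1024  0.0692]
wrist tip [322.4393 250.3776] hole [319.2015 244.5162]
side tip [332.2759 214.7372] hole [331.2318 218.834 ]
top tip [382.8651 207.0514] hole [381.1703 208.6905]
```

View pics/j5.png

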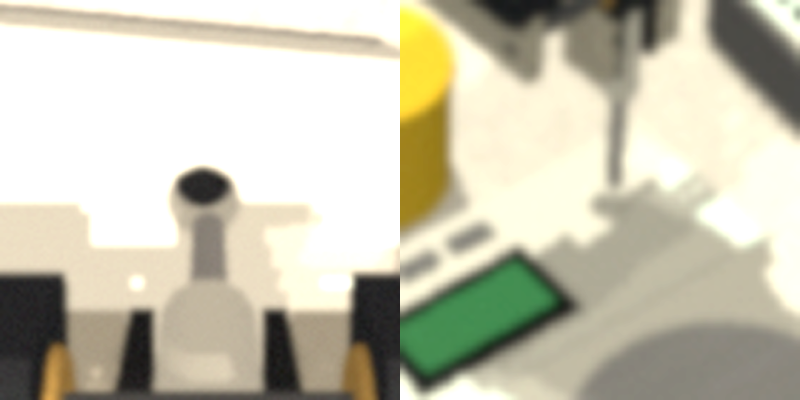

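View pics/s5.png

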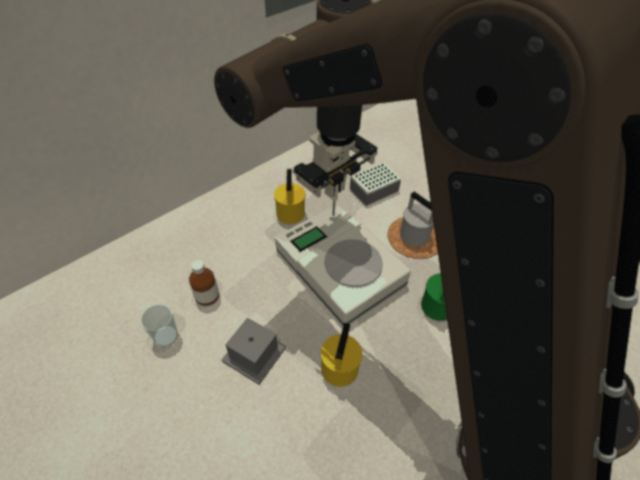

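The wrist crop shows the hole at about (320.6,244) and the shaft tip just before it at (321.5,249.5), so the offset is under 1 mm. The side view agrees. Descending to just above the button.

Request:
arm_command([
  {"claw": -1, "dx": 0.7, "dy": 1, "dz": -2, "roll": 0},
  {"claw": -1, "dx": 0.7, "dy": 1, "dz": -6, "roll": 0},
  {"claw": -1, "dx": 0.7, "dy": 1, "dz": -10, "roll": 0},
  {"claw": -1, "dx": 0.7, "dy": 1, "dz": -14, "roll": 0},
  {"claw": -1, "dx": 0.7, "dy": 1, "dz": -18, "roll": 0},
  {"claw": -1, "dx": 0.7, "dy": 1, "dz": -22, "roll": 0},
  {"claw": -1, "dx": 0.7, "dy": 1, "dz": -26, "roll": 0},
  {"claw": -1, "dx": 0.7, "dy": 1, "dz": -29, "roll": 0},
  {"claw": -1, "dx": 0.7, "dy": 1, "dz": -31, "roll": 0},
  {"claw": -1, "dx": 0.7, "dy": 1, "dz": -31, "roll": 0},
])

```text
time_s: 17.75
tool_pos: [0.6512, -0.1015, 0.1834]
tcp_rot: [3.14, 0.032, 0.002]
wrist_force: [0.3, -0.1, -0.2]
gripper_width: 0.177
```

```bash
python3 m5.py 6; python3 -c "
import cv2,numpy as np
a=[cv2.resize(cv2.imread(f'pics/{n}6c.png'),(400,400)) for n in 'ws']; cv2.imwrite('pics/j6.png',np.hstack(a))"
```

```text
[ 0.6512 -0.1015  0.1834] [3.1396 0.0319 0.0019] [ 0.3482 -0.0938 -0.2423] 0.17676377261925097 17.75
tip [ 0.6513 -0.1018  0.0384]
wrist tip [322.422  250.4043] hole [319.8878 257.6   ]
side tip [331.4053 222.7788] hole [331.2318 218.834 ]
top tip [381.157  210.5501] hole [381.1703 208.6905]
```

View pics/j6.png

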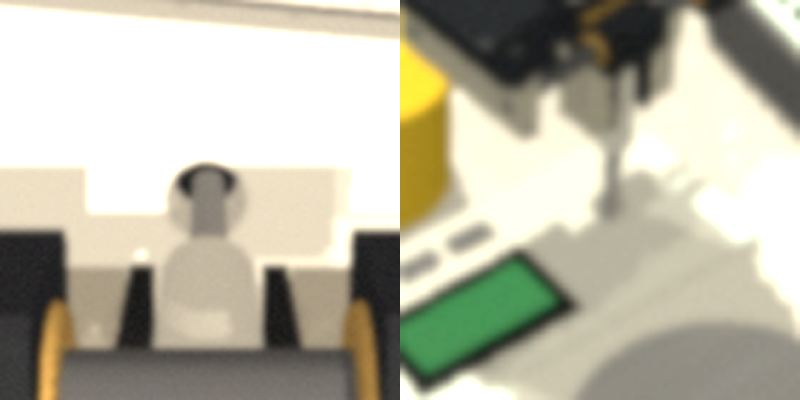

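The shaft is inside the hole with no contact force. Now I press in small steps.

Request:
arm_command([
  {"claw": -1, "dx": 0, "dy": 0.5, "dz": -1, "roll": 0},
  {"claw": -1, "dx": 0, "dy": 0.5, "dz": -2, "roll": 0},
  {"claw": -1, "dx": 0, "dy": 0.5, "dz": -3, "roll": 0},
  {"claw": -1, "dx": 0, "dy": 0.5, "dz": -4, "roll": 0},
  {"claw": -1, "dx": 0, "dy": 0.5, "dz": -5, "roll": 0},
  {"claw": -1, "dx": 0, "dy": 0.5, "dz": -6, "roll": 0},
  {"claw": -1, "dx": 0, "dy": 0.5, "dz": -6, "roll": 0},
])

```text
time_s: 18.6
tool_pos: [0.6515, -0.101, 0.1781]
tcp_rot: [3.14, 0.032, 0.004]
wrist_force: [-1.1, 0.3, 3.0]
gripper_width: 0.175
```

Request:
arm_command([
  {"claw": -1, "dx": 0, "dy": 0, "dz": -1, "roll": 0},
  {"claw": -1, "dx": 0, "dy": 0, "dz": -2, "roll": 0},
  {"claw": -1, "dx": 0, "dy": 0, "dz": -2, "roll": 0},
])

```text
time_s: 18.9
tool_pos: [0.6516, -0.101, 0.1762]
tcp_rot: [3.139, 0.032, 0.004]
wrist_force: [-0.7, 0.6, 3.6]
gripper_width: 0.175
```

Request:
arm_command([
  {"claw": -1, "dx": 0, "dy": 0, "dz": -1, "roll": 0},
  {"claw": -1, "dx": 0, "dy": 0, "dz": -2, "roll": 0},
  {"claw": -1, "dx": 0, "dy": 0, "dz": -2, "roll": 0},
])

```text
time_s: 19.2
tool_pos: [0.6516, -0.1011, 0.1744]
tcp_rot: [3.139, 0.033, 0.004]
wrist_force: [-1.1, -0.4, 5.1]
gripper_width: 0.181
```

Request:
arm_command([
  {"claw": -1, "dx": 0, "dy": 0, "dz": -1, "roll": 0},
  {"claw": -1, "dx": 0, "dy": 0, "dz": -1, "roll": 0},
])

```text
time_s: 19.4
tool_pos: [0.6518, -0.1011, 0.1742]
tcp_rot: [3.139, 0.033, 0.005]
wrist_force: [-2.2, 1.1, 8.6]
gripper_width: 0.177
```

Request:
arm_command([
  {"claw": -1, "dx": 0, "dy": 0, "dz": -1.5, "roll": 0},
  {"claw": -1, "dx": 0, "dy": 0, "dz": -2, "roll": 0},
  {"claw": -1, "dx": 0, "dy": 0, "dz": -2, "roll": 0},
])

```text
time_s: 19.7
tool_pos: [0.6521, -0.1011, 0.174]
tcp_rot: [3.139, 0.034, 0.008]
wrist_force: [-5.2, 3.0, 14.6]
gripper_width: 0.178
```

Request:
arm_command([
  {"claw": -1, "dx": -0.5, "dy": 0, "dz": -1.5, "roll": 0},
  {"claw": -1, "dx": -0.5, "dy": 0, "dz": -1.5, "roll": 0},
  {"claw": -1, "dx": -0.5, "dy": 0, "dz": -1.5, "roll": 0},
  {"claw": -1, "dx": -0.5, "dy": 0, "dz": -1.5, "roll": 0},
  {"claw": -1, "dx": -0.5, "dy": 0, "dz": -1.5, "roll": 0},
])

```text
time_s: 20.2
tool_pos: [0.6518, -0.1011, 0.1741]
tcp_rot: [3.138, 0.035, 0.009]
wrist_force: [-4.0, 1.5, 13.8]
gripper_width: 0.179
```

```bash
python3 m5.py 7; python3 -c "
import cv2,numpy as np
a=[cv2.resize(cv2.imread(f'pics/{n}7c.png'),(400,400)) for n in 'ws']; cv2.imwrite('pics/j7.png',np.hstack(a))"
```

```text
[ 0.6518 -0.1011  0.1741] [3.1382 0.0347 0.0094] [-4.0132  1.545  13.8377] 0.17877858080190745 20.2
tip [ 0.6527 -0.1016  0.0291]
wrist tip [322.4604 250.3893] hole [320.2221 263.6426]
side tip [330.865  224.9018] hole [331.2318 218.834 ]
top tip [380.6097 211.1281] hole [381.1703 208.6905]
```

View pics/j7.png

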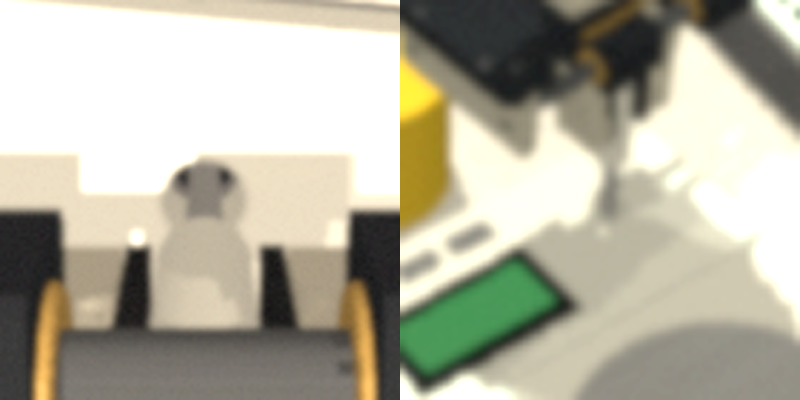

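View pics/s7.png

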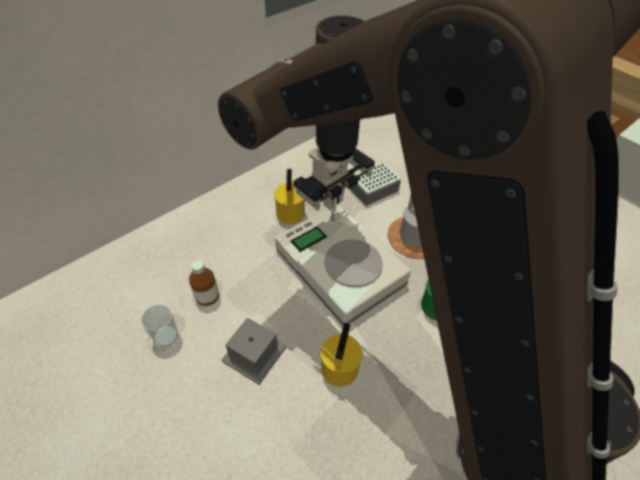

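```bash
python3 - <<'E'
from h import *
o=sensors.observe(); print(o['tool_pos'],o['wrist_force'],o['gripper_width'],o['time_s'])
print(ctrl.sign_off())
E
```

```text
[ 0.65181696 -0.10110682  0.17408146] [-3.67462094  2.30261231 13.02148891] 0.17656876055414297 20.35
the job is handed in; nothing more can be done
None
```

I moved the canister to the mat, used the stylus to press the button fully down, and handed the job in at 20.35 s with the button still held.

- **Canister:** I lifted the steel canister off the pan by its bar and set it down at about (0.497, −0.261) m with only a few newtons of contact. After release, the side and top views showed it upright and well inside the mat.
- **Button:** I took the stylus from the stand and lowered its tip through the hole. Contact force rose at about the spring's rate to about 5.1 N, then jumped at the stop. The worked-out tip height is 29.1 mm, against 29 mm expected for fully down. At hand-in the push was about 13 N upward, and the grip was holding at an opening of 0.177, which matches the 16 mm handle.
- **Other objects:** The bottle, beaker and tip box look unmoved in the last side view.
- **Small disagreements:** The views differed by 2–5 mm on some positions. About 4 N of sideways force remained during the press, with the tip about 2 mm off the hole's centre. The arm hid the stylus grasp from the side camera, so I checked it by the gripper opening and the wrist view instead.

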